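Clear the pile off the masala dabba

ROBOT

A 6-joint arm with a two-finger parallel gripper is mounted at the origin on the work surface. World frame = base frame: x ahead of the robot, y to its left, z up, the work surface at z = 0. Lengths are in m, angles in rad, forces in N, time in s.
With the tool pointing down it reaches from about 0.3 to 0.85 m from the base axis. Payload 4.2 kg.
Tool frame: the origin (TCP) lies between the finger pads; the fingertips stand 8 mm ahead of it and the grasp point (between the pads) lies 11 mm behind it; z points along the fingers, y is the line along which they close (so a half turn about z gives the same grasp; the last joint's range is limited). The gripper opens to 91 mm and grips with 3 to 60 N. Pads are 32 mm wide; open, the fingers measure 118 mm over their backs; the gripper's body (76 mm by 178 mm) begins 60 mm behind the grasp point.
Start: joints at [1.327, 0.32, 1.565, -0, 1.257, -0.02], TCP at [0.128, 0.561, 0.222] pointing down, gripper open.
Joint ranges: [-3.11, 3.11], [-0.84, 2.01], [0.21, 2.61], [-1.34, 4.49], [0.05, 2.63], [-2.56, 2.56]. Speed limits (rad/s): [2.57, 2.57, 3.14, 3.14, 3.14, 3.14].

INTERFACE

Orientations are given as [roll, pitch, yaw] about the fixed x, y, z axes, in that order (R = Rz(yaw) Ry(pitch) Rx(roll)).
In Python, from cell import robot, imaging, ticket gives the robot as it stands.
- The arm moves only by the tool apply_moves, never from a script. Its argument "moves" is a list of rows, each a list of 3 entries, a list of its own where there are three numbers: the shift along the tool's x, y, z in units of 0.5 m (1.0 is 0.5 m), then the turn about the tool's z in units of pi rad (1.0 is pi rad), then the opening, from 0 (shut) to 1 (fully open). A call has 1 to 20 rows; each row is the pose to reach, as a shift and turn from the pose commanded when the call began, along the tool's axes at that moment, turning the shorter way round; what a row does not reach only later rows make up. A row lasts 1/8 s, in which the tool goes at most 62.5 mm and 10.7 degrees, less where a joint would pass 70% of its speed; a pose out of reach is approached as far as the arm can. A call with a number of a shift or a turn outside -1 to 1 is refused whole. A call with a gripper value outside its range is refused whole. The fingers move at their own pace and stop on an object; "force" is the grip in N (left out, the last holds). Time passes only in rows, so rows that repeat a pose let the fingers close. It gives the time, the measured TCP pose, the force, the opening and the grip force at its end, in the units of the state.
- robot.observe(): the state, without advancing time (a new reading comes with each control period).
- imaging.camera(name): name is "scene" or "top"; returns a dict with "image" (480x640x3 uint8, red, green, blue), "fovy" (degrees; the focal length in pixels is half the picture's height over the tangent of half this angle, whatever the lens; pixels are square), "cx", "cy" (the principal point, pixels), "k1" (the pictures are not rectified: a ray, as slopes to the right and down, at radius r is drawn at 1 + k1 r^2 times it, then the intrinsics apply), "position" and "orientation" of the camera in the world. Camera axes: x right, y down, z forward; pixel columns grow to the right and rows downward; lengths in m; the calibration is good to about 2 mm. A picture is of the moment at which its call begins. There is no depth.
- ticket.finish_job(): hands the job in; it is judged then, once.
The state is a dict: "time": time; "qpos": joint angles; "qd": joint speeds; "effort": joint torques, N m; "tcp_pos": TCP position; "eef_rot": TCP orientation; "wrist_force": force on the tool from outside, world axes, zero at the start; "torque": the same for the moment, N m; "width": finger opening in m; "grasp_force": force on a finger pad.
Only numpy, scipy, OpenCV 4.12 (cv2) and the standard library are available. Lean on these libraries where they do the work, as an engineer would, in place of code of your own. Each camera call takes 0.05 s, during which the arm holds its last target. There are 200 camera calls.

TASK

Four closed steel containers are piled on the lid of the masala dabba. Take the pile apart from the top down and set each one, without dropping it and keeping it upright, centred on the wooden coaster of its own shape and size, with the square and the oblong tin squared up to the edges of theirs. Leave the dabba and the white spoon where they are.

Things in the scene. Friction and masses are not known exactly. Their poses are not given: they have to be found in the camera images.
- small_jar: Small round steel screw-top jar, 28 mm diameter, 40 mm high, about 50 g: topmost of the pile, standing on the square tin. Origin: centre of its underside; z up.
- square_tin: Square steel tin with closed lid, 38 x 38 mm, 42 mm high, about 90 g: second from the top, standing on the large round jar. Origin: centre of its underside; x and y along its sides, z up.
- round_jar: Large round steel screw-top jar, 56 mm diameter, 44 mm high, about 160 g: third from the top, standing on the oblong tin. Origin: centre of its underside; z up.
- oblong_tin: Oblong steel tin with closed lid, 92 mm long (its x) by 62 mm wide (its y), 45 mm high, about 240 g: lowest of the pile, standing on the lid of the dabba. Origin: centre of its underside; z up.
- small_coaster: The smaller round flat wooden coaster, 52 mm diameter, 8 mm thick, fixed on the table: for the small jar. Origin: centre of its underside, at table height; z up.
- square_coaster: Square flat wooden coaster, 62 x 62 mm, 8 mm thick, fixed on the table: for the square tin. Origin: centre of its underside; x and y along its sides, z up.
- round_coaster: The larger round flat wooden coaster, 80 mm diameter, 8 mm thick, fixed on the table: for the large round jar. Origin: centre of its underside; z up.
- oblong_coaster: Oblong flat wooden coaster, 116 mm long (its x) by 86 mm wide (its y), 8 mm thick, fixed on the table: for the oblong tin. Origin: centre of its underside; x along its length, z up.
- dabba: Closed round brass masala dabba, 170 mm diameter, 65 mm high with a flat lid, about 1.3 kg, loose on the table between the coasters; the pile (171 mm high, its top 236 mm above the table) stands about the middle of its lid. To stay where it is. Origin: centre of its underside; z up.
- spoon: White ceramic spoon, about 117 mm long and 9 mm high, lying loose on the table beyond the dabba. To stay where it is. Origin: under the centre of its round bowl; the handle runs 98 mm along its -x.

How it is judged:
On the way, in this order (a step that is already met when the one before it is completed fails the run):
1. the small round jar stands released on its own coaster (horizontal distance between small_jar and small_coaster below 0.012 m and z of small_jar in the frame of small_coaster between 0.005 and 0.011 m and angle between small_jar's own z axis and vertical below 0.1 rad and contact force between small_jar and the fingers below 0.05 N), for 0.2 s.
2. the square tin stands released on its own coaster (horizontal distance between square_tin and square_coaster below 0.012 m and z of square_tin in the frame of square_coaster between 0.005 and 0.011 m and angle between square_tin's own z axis and vertical below 0.1 rad and (angle between the x axis of square_tin and the x axis of square_coaster, either way round below 0.26 rad or angle between the x axis of square_tin and the y axis of square_coaster, either way round below 0.26 rad) and contact force between square_tin and the fingers below 0.05 N), for 0.2 s.
3. the large round jar stands released on its own coaster (horizontal distance between round_jar and round_coaster below 0.012 m and z of round_jar in the frame of round_coaster between 0.005 and 0.011 m and angle between round_jar's own z axis and vertical below 0.1 rad and contact force between round_jar and the fingers below 0.05 N), for 0.2 s.
4. the oblong tin stands released on its own coaster (horizontal distance between oblong_tin and oblong_coaster below 0.012 m and z of oblong_tin in the frame of oblong_coaster between 0.005 and 0.011 m and angle between oblong_tin's own z axis and vertical below 0.1 rad and angle between the x axis of oblong_tin and the x axis of oblong_coaster, either way round below 0.26 rad and contact force between oblong_tin and the fingers below 0.05 N), for 0.2 s.
At the end, for the whole second after the job is handed in: All four containers stand upright (within 0.1 rad), at rest and released, each on the coaster of its own shape and size with its centre within 12 mm of the coaster's centre; the square and the oblong tin are squared up with theirs within 0.26 rad (15 degrees) (horizontal distance between small_jar and small_coaster below 0.012 m and z of small_jar in the frame of small_coaster between 0.005 and 0.011 m and angle between each of small_jar, square_tin, round_jar, oblong_tin's own z axis and vertical below 0.1 rad and linear speed of each of small_jar, square_tin, round_jar, oblong_tin below 0.02 m/s and horizontal distance between square_tin and square_coaster below 0.012 m and z of square_tin in the frame of square_coaster between 0.005 and 0.011 m and (angle between the x axis of square_tin and the x axis of square_coaster, either way round below 0.26 rad or angle between the x axis of square_tin and the y axis of square_coaster, either way round below 0.26 rad) and horizontal distance between round_jar and round_coaster below 0.012 m and z of round_jar in the frame of round_coaster between 0.005 and 0.011 m and horizontal distance between oblong_tin and oblong_coaster below 0.012 m and z of oblong_tin in the frame of oblong_coaster between 0.005 and 0.011 m and angle between the x axis of oblong_tin and the x axis of oblong_coaster, either way round below 0.26 rad); the robot touches nothing.
It fails at once if a container is tipped over (more than 0.5 rad) (angle between any of small_jar, square_tin, round_jar, oblong_tin's own z axis and vertical above 0.5 rad).
It fails at once if a container is dropped (let go with its underside more than 15 mm above the top of its coaster) ((horizontal distance between small_jar and small_coaster below 0.04 m and z of small_jar in the frame of small_coaster above 0.023 m and contact force between small_jar and the fingers below 0.01 N) or (horizontal distance between square_tin and square_coaster below 0.04 m and z of square_tin in the frame of square_coaster above 0.023 m and contact force between square_tin and the fingers below 0.01 N) or (horizontal distance between round_jar and round_coaster below 0.04 m and z of round_jar in the frame of round_coaster above 0.023 m and contact force between round_jar and the fingers below 0.01 N) or (horizontal distance between oblong_tin and oblong_coaster below 0.04 m and z of oblong_tin in the frame of oblong_coaster above 0.023 m and contact force between oblong_tin and the fingers below 0.01 N)).
It fails at once if the dabba is shifted by more than 30 mm (distance of dabba from where it was at the start of the episode above 0.03 m).
It fails at once if the spoon is shifted by more than 30 mm (distance of spoon from where it was at the start of the episode above 0.03 m).
It also fails if it takes over 99 s, if anything falls off the work surface, if the arm or the gripper's body presses on something with over 40 N, if the wrist force passes 120 N, or if a joint passes its speed limit or range.

## Working session

There is one attempt and no reset: what is moved stays moved. The work goes in short steps, Python scripts to look and compute and a tool call to move; the robot and the scene stay as the last step left them, time stands still between calls to the robot, and variables do not carry over. Pictures are saved under pics/ and viewed, at most 14 in all, crops included, and the job is handed in when it is done.

Besides the shell and the picture viewer there is one more tool, called after "Request:" as name([rows], argument=value, ...), one row to a line, values as JSON. apply_moves: Moves the arm, as the interface text tells. Its arguments: {"type":"object","properties":{"moves":{"type":"array","items":{"type":"array"}},"force":{"type":"number"}},"required":["moves"]}

```bash
mkdir -p pics; cat > h.py <<'E'
import numpy as np, cv2
from scipy.spatial.transform import Rotation as R
from cell import robot, imaging, ticket
def rot(o):
    o=np.array(o,float)
    if o.shape==(3,3): return o
    return R.from_euler('xyz',o).as_matrix() if o.size==3 else R.from_quat(o).as_matrix()
def K(c):
    f=240/np.tan(np.radians(c['fovy'])/2); return f
def ray(c,px):
    f=K(c); d=(np.atleast_2d(px).astype(float)-[c['cx'],c['cy']])/f
    u=d.copy()
    for _ in range(30): u=d/(1+c['k1']*(u**2).sum(1,keepdims=True))
    return np.c_[u,np.ones(len(u))]@rot(c['orientation']).T
def onplane(c,px,z):
    r=ray(c,px); p=np.array(c['position']); return p+r*((z-p[2])/r[:,2:])
def proj(c,P):
    q=(np.atleast_2d(P)-c['position'])@rot(c['orientation']); u=q[:,:2]/q[:,2:]
    u=u*(1+c['k1']*(u**2).sum(1,keepdims=True)); return u*K(c)+[c['cx'],c['cy']]
def snap(n,f): 
    c=imaging.camera(n); cv2.imwrite('pics/'+f,c['image'][:,:,::-1]); return c
E
python3 - <<'E'
from h import *
import pickle
for n in('top','scene'):
    c=snap(n,n+'0.png'); pickle.dump(c,open(n+'0.pkl','wb')); print({k:v for k,v in c.items() if k!='image'})
print(robot.observe())
E
```

```text
{'fovy': 54.79033513132069, 'cx': 317.96854247063055, 'cy': 239.58082880580025, 'k1': 0.020165112243035365, 'position': array([ 0.46341707, -0.00350948,  0.9375642 ]), 'orientation': array([-2.98070494,  0.01869064, -1.57538234])}
{'fovy': 57.18174004264688, 'cx': 315.9557230038608, 'cy': 238.41223940844444, 'k1': -0.009879645190024284, 'position': array([1.15867747, 0.17986831, 0.80145864]), 'orientation': array([-2.38130418, -0.00279344,  1.89093742])}
{'time': 0.1, 'qpos': array([ 1.32698066e+00,  3.20242480e-01,  1.56551040e+00,  1.07111768e-05,
        1.25742165e+00, -2.00233149e-02]), 'qd': array([ 0.00081471, -0.00074346, -0.0037656 , -0.00020507, -0.00013198,
       -0.0008596 ]), 'effort': array([ 1.24784274e-03, -4.13330913e+01, -2.32507056e+01,  7.28455628e-02,
        4.21394210e-02, -7.73567399e-05]), 'tcp_pos': array([0.1275156 , 0.56024647, 0.22121412]), 'eef_rot': array([-3.14001130e+00, -4.18545342e-05,  2.91779696e+00]), 'wrist_force': array([ 0.62798798, -0.73382766, -0.96146481]), 'torque': array([ 0.01037983,  0.08424475, -0.00395179]), 'grasp_force': 0.0, 'width': 0.09103022051085638}
```

View pics/top0.png

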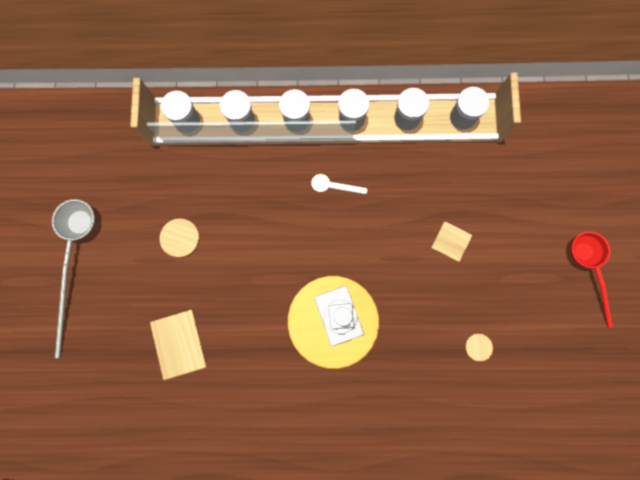

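View pics/scene0.png

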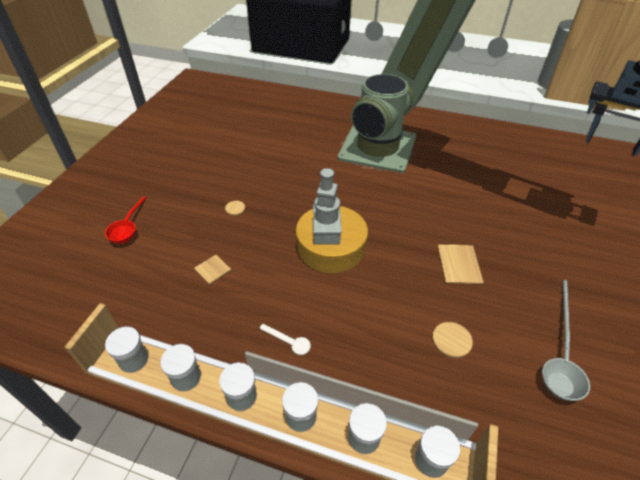

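The top view shows the dabba with its pile at about (334,320). The coasters are at: small (479,347), square (452,241), round (179,238), oblong (178,344). The spoon is at (320,183). Next I measure the coasters and zoom in on the pile.

```bash
cat > m.py <<'E'
from h import *
import pickle
def blob(c,ctr,r,z):
    hsv=cv2.cvtColor(c['image'],cv2.COLOR_RGB2HSV); m=(hsv[...,2]>140).astype(np.uint8)
    w=np.zeros_like(m); cv2.circle(w,ctr,r,1,-1); m=m*w
    k=max(cv2.findContours(m,0,cv2.CHAIN_APPROX_NONE)[0],key=cv2.contourArea)
    P=onplane(c,k[:,0],z)[:,:2]; rc=cv2.minAreaRect((P*1e3).astype(np.float32)); ctr,_=cv2.minEnclosingCircle((P*1e3).astype(np.float32))
    a=np.array(cv2.boxPoints(rc)); e=a[1]-a[0]; e2=a[2]-a[1]; L=e if np.hypot(*e)>np.hypot(*e2) else e2
    return np.round(rc[0],1),np.round(ctr,1),np.round(rc[1],1),round(float(np.degrees(np.arctan2(L[1],L[0]))),1)
E
python3 - <<'E'
from m import *
t=pickle.load(open('top0.pkl','rb'));s=pickle.load(open('scene0.pkl','rb'))
C=dict(small=((479,347),(235,207)),square=((452,241),(213,268)),round=((179,238),(452,339)),oblong=((178,344),(460,264)))
for n,(a,b) in C.items():
    print(n,'top',*blob(t,a,45 if n=='oblong' else 30,.008)); print(n,'scene',*blob(s,b,35,.008))
cv2.imwrite('pics/a.png',np.hstack([cv2.resize(t['image'][275:371,286:386],(400,384),interpolation=2),cv2.resize(s['image'][160:280,285:385],(400,480),interpolation=2)[:384]])[:,:,::-1])
# dabba: yellow mask lid
for c,n in((t,'t'),(s,'s')):
    h=cv2.cvtColor(c['image'],cv2.COLOR_RGB2HSV); m=((h[...,1]>180)&(h[...,2]>180)&(h[...,0]>15)&(h[...,0]<30)).astype(np.uint8)
    k=max(cv2.findContours(m,0,1)[0],key=cv2.contourArea)
    if n=='t':print('dabba',cv2.minEnclosingCircle((onplane(c,k[:,0],.065)[:,:2]*1e3).astype(np.float32)))
E
```

```text
small top [ 401.8 -298.5] [ 401.4 -298.3] [54.2 54.9] -0.1
small scene [ 400.5 -298.1] [ 400.9 -297.4] [55.3 51.7] 18.5
square top [ 608.8 -257.2] [ 609.5 -257.5] [119.4  81.3] 83.4
square scene [ 609.2 -256. ] [ 609.4 -255.9] [65.7 64.3] 62.6
round top [618.8 297.3] [618.  298.3] [113.8  87.5] 82.3
round scene [621.1 298.4] [620.9 298.3] [82.3 78.9] 4.7
oblong top [407.9 291.4] [407.8 291. ] [120.8  90.7] 16.4
oblong scene [408.6 291.8] [408.7 291.5] [120.4  87.5] 16.5Traceback (most recent call last):
  File "<stdin>", line 10, in <module>
ValueError: max() iterable argument is empty
```

View pics/a.png

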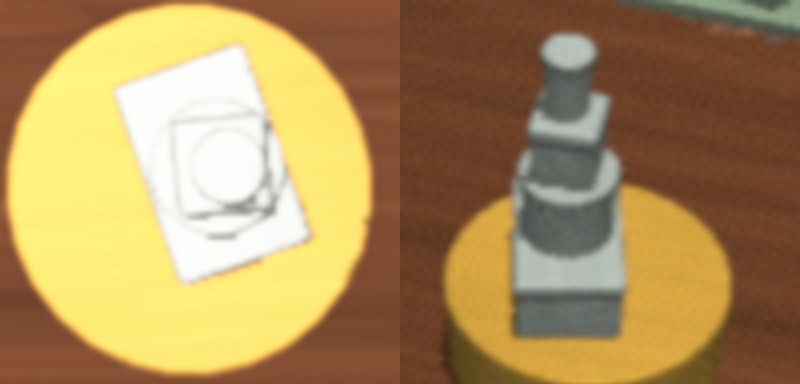

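The dabba carries the oblong tin, rotated about 20°, with the round jar, the square tin and the small jar above it. The top crop is bright, so I'll stretch its contrast and cast rays at the known heights.

```bash
python3 - <<'E'
from m import *
t=pickle.load(open('top0.pkl','rb'));s=pickle.load(open('scene0.pkl','rb'))
a=cv2.resize(t['image'][288:348,312:368],(560,600),interpolation=2).astype(float)
a=np.clip((a-150)/(255-150),0,1)**3*255
cv2.imwrite('pics/b.png',a[:,:,::-1])
b=cv2.resize(s['image'][165:225,300:350],(500,600),interpolation=2); cv2.imwrite('pics/c.png',b[:,:,::-1])
f=lambda u,v:[(u+.5)/4-.5+286,(v+.5)/4-.5+275]
g=lambda u,v:[(u-400+.5)/4-.5+285,(v+.5)/4-.5+160]
print('small',onplane(t,[f(227,167)],.236),onplane(s,[g(568,51)],.236))
print('round',onplane(t,[f(219,167)],.154))
o=onplane(t,[f(114,87),f(240,43),f(312,239),f(186,284)],.110);print('obl',o,o.mean(0),np.degrees(np.arctan2(*(o[2]-o[1])[[1,0]])))
print('obl front scene',onplane(s,[g(512,290),g(626,290)],.110))
print('sq scene',onplane(s,[g(529,131),g(602,142),g(611,98),g(546,90)],.196))
E
```

```text
small [[ 0.460966   -0.02681597  0.236     ]] [[ 0.46190344 -0.02623969  0.236     ]]
round [[ 0.46069347 -0.02620903  0.154     ]]
obl [[ 0.49573424  0.01863594  0.11      ]
 [ 0.51487797 -0.03750361  0.11      ]
 [ 0.42938322 -0.06768612  0.11      ]
 [ 0.41037214 -0.01247639  0.11      ]] [ 0.46259189 -0.02475755  0.11      ] -160.55526089529283
obl front scene [[ 0.51813048 -0.03817574  0.11      ]
 [ 0.49826044  0.02120986  0.11      ]]
sq scene [[ 0.48392429 -0.04002082  0.196     ]
 [ 0.48015839 -0.00102645  0.196     ]
 [ 0.4440903  -0.00674543  0.196     ]
 [ 0.44877267 -0.04194998  0.196     ]][ WARN:0@0.730] global loadsave.cpp:1063 imwrite_ Unsupported depth image for selected encoder is fallbacked to CV_8U.
```

View pics/b.png

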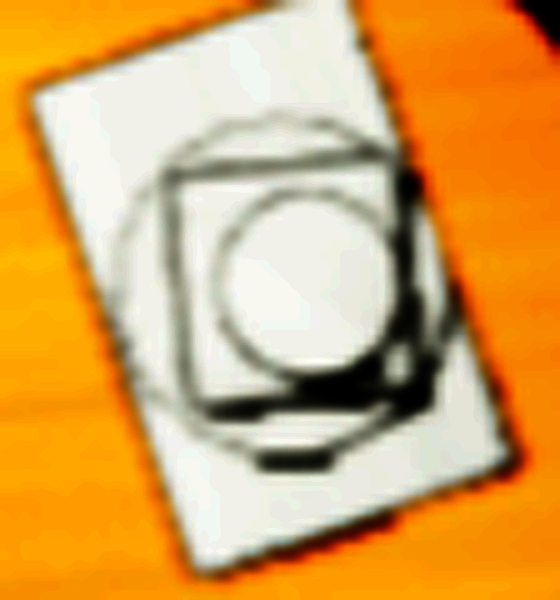

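View pics/c.png

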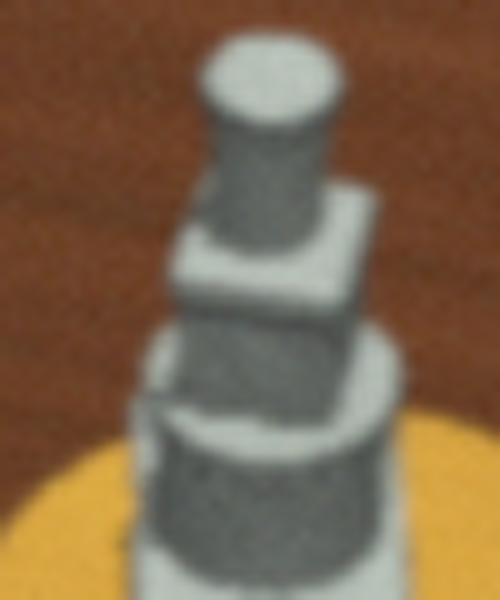

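```bash
cat > p.py <<'E'
from h import *
def plan(*targets):
    """targets (x,y,z,yawdeg) -> rows in move units relative to present pose"""
    o=robot.observe(); M=R.from_euler('xyz',o['eef_rot']); Z=R.from_euler('xyz',[np.pi,0,0])
    yaw0=o['eef_rot'][2]
    print('now',np.round(o['tcp_pos'],4),np.round(np.degrees(yaw0),1),'w',round(o['width'],4),'g',round(o['grasp_force'],1),'t',round(o['time'],2),'j6',round(o['qpos'][5],2))
    for x,y,z,yw in targets:
        d=M.inv().apply(np.array([x,y,z])-o['tcp_pos'])/.5
        tr=(yaw0-np.radians(yw)+np.pi)%(2*np.pi)-np.pi
        print(np.round(d,4).tolist(),round(tr/np.pi,4),'mm',round(np.linalg.norm(d)*500))
E
python3 - <<'E'
from m import *; from p import plan
t=pickle.load(open('top0.pkl','rb'))
f=lambda u,v:[(u+.5)/10-.5+312,(v+.5)/10-.5+288]
print(onplane(t,[f(307,283)],.236),onplane(t,[f(291,281)],.196),onplane(t,[f(284,289)],.154))
plan((.128,.56,.32,90),(.4617,-.0263,.32,90))
E
```

```text
[[ 0.46173903 -0.02663987  0.236     ]] [[ 0.46196505 -0.02544019  0.196     ]] [[ 0.46057325 -0.02549957  0.154     ]]
now [0.1275 0.5602 0.2212] 167.2 w 0.091 g 0.0 t 0.1 j6 -0.02
[-0.001, -0.0006, -0.1976] 0.4288 mm 99
[-0.912, -0.9958, -0.196] 0.4288 mm 682
```

Request:
apply_moves([
  [[0,0,-0.196],0,1],
  [[0,0,-0.196],0,1],
  [[-0.912,-0.996,-0.196],0.429,1],
  [[-0.912,-0.996,-0.196],0.429,1],
  [[-0.912,-0.996,-0.196],0.429,1],
  [[-0.912,-0.996,-0.196],0.429,1],
  [[-0.912,-0.996,-0.196],0.429,1],
  [[-0.912,-0.996,-0.196],0.429,1],
  [[-0.912,-0.996,-0.196],0.429,1],
  [[-0.912,-0.996,-0.196],0.429,1],
  [[-0.912,-0.996,-0.196],0.429,1],
  [[-0.912,-0.996,-0.196],0.429,1],
  [[-0.912,-0.996,-0.196],0.429,1],
  [[-0.912,-0.996,-0.196],0.429,1],
  [[-0.912,-0.996,-0.196],0.429,1],
  [[-0.912,-0.996,-0.196],0.429,1],
  [[-0.912,-0.996,-0.196],0.429,1],
  [[-0.912,-0.996,-0.196],0.429,1],
])

```text
time: 2.35
tcp_pos: [0.4615, -0.0254, 0.3201]
eef_rot: [3.141, -0.0, 1.571]
wrist_force: [0.1, 0.6, 0.1]
width: 0.0912
grasp_force: 0.0
```

```bash
python3 -c "
from p import plan
plan((.4617,-.0263,.32,90),(.4617,-.0263,.211,90))"
```

```text
now [ 0.4615 -0.0254  0.3201] 90.0 w 0.0912 g 0.0 t 2.35 j6 -0.08
[-0.0017, 0.0004, 0.0003] 0.0002 mm 1
[-0.0017, 0.0003, 0.2183] 0.0002 mm 109
```

Request:
apply_moves([
  [[-0.002,0,0.08],0,1],
  [[-0.002,0,0.15],0,1],
  [[-0.002,0,0.19],0,1],
  [[-0.002,0,0.218],0,1],
  [[-0.002,0,0.218],0,0.5],
  [[-0.002,0,0.218],0,0.4],
  [[-0.002,0,0.218],0,0.36],
  [[-0.002,0,0.218],0,0.33],
  [[-0.002,0,0.218],0,0.3],
  [[-0.002,0,0.218],0,0.27],
  [[-0.002,0,0.218],0,0.2],
  [[-0.002,0,0.218],0,0.2],
  [[-0.002,0,0.218],0,0.2],
  [[-0.002,0,0.218],0,0.2],
], force=15)

```text
time: 4.1
tcp_pos: [0.4617, -0.0271, 0.2109]
eef_rot: [-3.141, -0.0, 1.57]
wrist_force: [0.0, -0.1, 0.8]
width: 0.0275
grasp_force: 15.0
```

```bash
python3 -c "
from p import plan
plan((.4617,-.0263,.29,90),(.4013,-.2982,.29,90),(.4013,-.2982,.0235,90))"
```

```text
now [ 0.4617 -0.0271  0.2109] 90.0 w 0.0275 g 15.0 t 4.1 j6 -0.08
[0.0016, 0.0001, -0.1581] -0.0002 mm 79
[-0.5423, -0.1204, -0.1582] -0.0002 mm 289
[-0.5423, -0.1203, 0.3748] -0.0002 mm 335
```

Request:
apply_moves([
  [[0,0,-0.03],0,0.2],
  [[0,0,-0.09],0,0.2],
  [[0,0,-0.158],0,0.2],
  [[-0.07,-0.015,-0.158],0,0.2],
  [[-0.16,-0.035,-0.158],0,0.2],
  [[-0.25,-0.055,-0.158],0,0.2],
  [[-0.34,-0.075,-0.158],0,0.2],
  [[-0.43,-0.095,-0.158],0,0.2],
  [[-0.5,-0.111,-0.1],0,0.2],
  [[-0.54,-0.12,-0.02],0,0.2],
  [[-0.54,-0.12,0.06],0,0.2],
  [[-0.54,-0.12,0.14],0,0.2],
  [[-0.54,-0.12,0.22],0,0.2],
  [[-0.54,-0.12,0.28],0,0.2],
  [[-0.54,-0.12,0.33],0,0.2],
  [[-0.54,-0.12,0.35],0,0.2],
  [[-0.54,-0.12,0.36],0,0.2],
  [[-0.54,-0.12,0.36],0,0.2],
])

```text
time: 6.35
tcp_pos: [0.402, -0.2974, 0.0315]
eef_rot: [3.141, 0.001, 1.57]
wrist_force: [0.2, -0.3, 0.3]
width: 0.0278
grasp_force: 15.0
```

```bash
python3 -c "
from p import plan
from h import *
c=snap('scene','d0.png')
a=c['image'][130:280,180:380];cv2.imwrite('pics/d.png',cv2.resize(a,(800,600),interpolation=2)[:,:,::-1])
plan((.4013,-.2982,.0235,90))"
```

```text
now [ 0.4021 -0.2975  0.0317] 90.0 w 0.028 g 15.0 t 6.4 j6 -0.66
[-0.0014, -0.0016, 0.0164] -0.0002 mm 8
```

View pics/d.png

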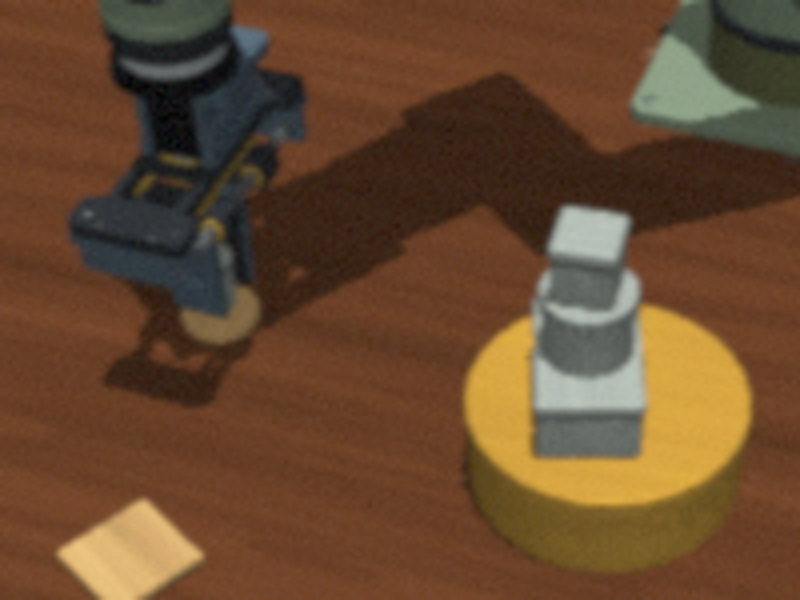

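The pile is intact at (590,340) and the held jar is over its coaster at (220,310). Next I lower and release it.

Request:
apply_moves([
  [[-0.001,-0.001,0.01],0,0.2],
  [[-0.001,-0.001,0.015],0,0.2],
  [[-0.001,-0.001,0.017],0,0.2],
  [[-0.001,-0.001,0.017],0,0.32],
  [[-0.001,-0.001,0.017],0,0.36],
  [[-0.001,-0.001,0.017],0,0.45],
  [[-0.001,-0.001,0.017],0,0.6],
  [[-0.001,-0.001,0.017],0,0.6],
  [[-0.001,-0.001,0.017],0,0.6],
  [[-0.001,-0.001,-0.03],0,0.7],
  [[-0.001,-0.001,-0.12],0,1],
  [[-0.001,-0.001,-0.23],0,1],
  [[-0.001,-0.001,-0.35],0,1],
  [[-0.001,-0.001,-0.47],0,1],
  [[-0.001,-0.001,-0.5],0,1],
  [[-0.001,-0.001,-0.5],0,1],
])

```text
time: 8.4
tcp_pos: [0.4011, -0.2976, 0.2813]
eef_rot: [3.14, 0.001, 1.57]
wrist_force: [0.4, -0.7, -0.6]
width: 0.0912
grasp_force: 0.0
```

```bash
python3 -c "
from p import plan
from m import *
c=snap('top','e0.png')
a=np.hstack([cv2.resize(c['image'][285:355,305:375],(400,400),interpolation=2),cv2.resize(c['image'][312:382,444:514],(400,400),interpolation=2)])
a=np.clip((a.astype(float)-120)/135,0,1)**2*255
cv2.imwrite('pics/e.png',a.astype(np.uint8)[:,:,::-1])
plan((.462,-.025,.28,95),(.462,-.025,.169,95))"
```

```text
now [ 0.4005 -0.2972  0.2798] 90.0 w 0.0912 g 0.0 t 8.45 j6 -0.66
[0.5444, 0.1226, 0.0] -0.028 mm 279
[0.5442, 0.1229, 0.222] -0.028 mm 300
```

View pics/e.png

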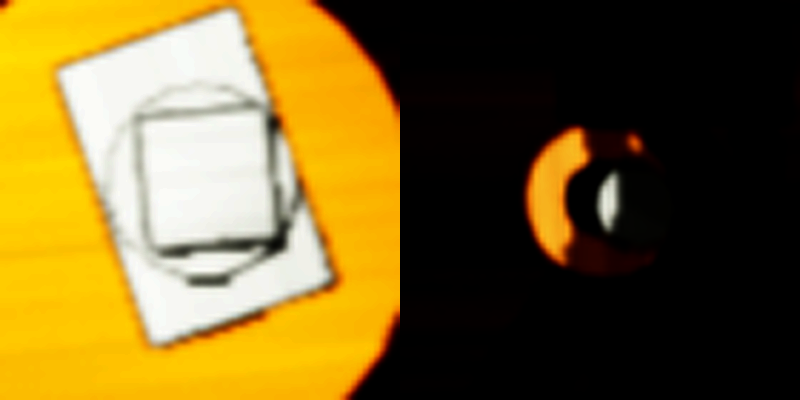

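The square lid (centre ~(208,178) in the crop) is turned 5°, and the small jar is standing on its coaster. On to the square tin.

Request:
apply_moves([
  [[0.544,0.1225,0],-0.028,1],
  [[0.544,0.1225,0],-0.028,1],
  [[0.544,0.1225,0],-0.028,1],
  [[0.544,0.1225,0],-0.028,1],
  [[0.544,0.1225,0],-0.028,1],
  [[0.544,0.1225,0],-0.028,1],
  [[0.544,0.1225,0],-0.028,1],
  [[0.544,0.1225,0.08],-0.028,1],
  [[0.544,0.1225,0.15],-0.028,1],
  [[0.544,0.1225,0.2],-0.028,1],
  [[0.544,0.1225,0.222],-0.028,1],
  [[0.544,0.1225,0.222],-0.028,0.6],
  [[0.544,0.1225,0.222],-0.028,0.5],
  [[0.544,0.1225,0.222],-0.028,0.46],
  [[0.544,0.1225,0.222],-0.028,0.43],
  [[0.544,0.1225,0.222],-0.028,0.4],
  [[0.544,0.1225,0.222],-0.028,0.35],
  [[0.544,0.1225,0.222],-0.028,0.3],
  [[0.544,0.1225,0.222],-0.028,0.3],
], force=20)

```text
time: 10.82
tcp_pos: [0.4624, -0.0255, 0.17]
eef_rot: [-3.142, -0.0, 1.658]
wrist_force: [-0.8, -0.0, 3.0]
width: 0.0381
grasp_force: 20.0
```

```bash
python3 -c "
from p import plan
from m import *
c=snap('top','f0.png')
print('jar check later')
plan((.462,-.025,.25,95),(.6093,-.2562,.25,62.6),(.6093,-.2562,.03,62.6))"
```

```text
jar check later
now [ 0.4624 -0.0256  0.17  ] 95.0 w 0.038 g 20.0 t 10.88 j6 -0.17
[0.0012, -0.0007, -0.1599] 0.0 mm 80
[-0.4851, 0.2524, -0.16] 0.18 mm 285
[-0.4852, 0.2525, 0.28] 0.18 mm 307
```

Request:
apply_moves([
  [[0,0,-0.03],0,0.3],
  [[0,0,-0.09],0,0.3],
  [[0,0,-0.16],0,0.3],
  [[-0.06,0.03,-0.16],0.02,0.3],
  [[-0.14,0.073,-0.16],0.05,0.3],
  [[-0.22,0.114,-0.16],0.08,0.3],
  [[-0.3,0.156,-0.16],0.11,0.3],
  [[-0.38,0.198,-0.16],0.14,0.3],
  [[-0.45,0.234,-0.12],0.17,0.3],
  [[-0.485,0.2525,-0.05],0.18,0.3],
  [[-0.485,0.2525,0.04],0.18,0.3],
  [[-0.485,0.2525,0.12],0.18,0.3],
  [[-0.485,0.2525,0.19],0.18,0.3],
  [[-0.485,0.2525,0.24],0.18,0.3],
  [[-0.485,0.2525,0.27],0.18,0.3],
  [[-0.485,0.2525,0.28],0.18,0.3],
  [[-0.485,0.2525,0.28],0.18,0.3],
])

```text
time: 13.0
tcp_pos: [0.6097, -0.2563, 0.0303]
eef_rot: [3.141, -0.0, 1.093]
wrist_force: [0.2, -0.6, 0.4]
width: 0.0378
grasp_force: 20.0
```

```bash
python3 -c "
from p import plan
from m import *
t=pickle.load(open('top0.pkl','rb'))
for r in (22,24): print(blob(t,(452,241),r,.008),blob(t,(179,238),r,.008))
h=cv2.cvtColor(t['image'],cv2.COLOR_RGB2HSV); print(h[241,452],h[241,425],h[238,179],h[238,150])
c=snap('scene','g0.png')
cv2.imwrite('pics/g.png',cv2.resize(c['image'][150:300,170:370],(800,600),interpolation=2)[:,:,::-1])
plan((.6093,-.2562,.0245,62.6))"
```

```text
(array([ 609.4, -257.3]), array([ 609.6, -257.5]), array([86.3, 79.5]), 78.1) (array([619.9, 298.6]), array([620. , 297.3]), array([83.8, 86.4]), -13.8)
(array([ 609.3, -257.3]), array([ 609.5, -257.5]), array([94.5, 79.8]), 79.1) (array([619.1, 296.1]), array([618.6, 298.3]), array([89.2, 86.9]), 76.2)
[ 21 101 249] [ 10 155 146] [ 23  89 253] [ 10 154 129]
now [ 0.61   -0.2565  0.0308] 62.6 w 0.038 g 20.0 t 13.05 j6 0.06
[-0.0002, -0.0016, 0.0126] -0.0 mm 6
```

View pics/g.png

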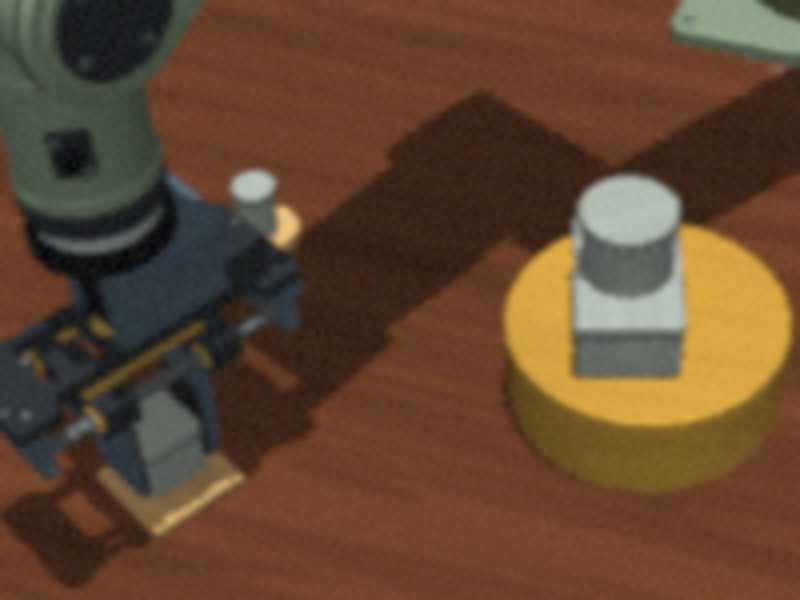

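The tin is aligned just above its coaster (~(170,490)) and the small jar is upright behind it. Lower and release.

Request:
apply_moves([
  [[0,-0.001,0.008],0,0.3],
  [[0,-0.001,0.012],0,0.3],
  [[0,-0.001,0.013],0,0.3],
  [[0,-0.001,0.013],0,0.43],
  [[0,-0.001,0.013],0,0.47],
  [[0,-0.001,0.013],0,0.55],
  [[0,-0.001,0.013],0,0.7],
  [[0,-0.001,0.013],0,0.7],
  [[0,-0.001,0.013],0,0.7],
  [[0,-0.001,-0.03],0,0.75],
  [[0,-0.001,-0.12],0,1],
  [[0,-0.001,-0.23],0,1],
  [[0,-0.001,-0.35],0,1],
  [[0,-0.001,-0.42],0,1],
  [[0,-0.001,-0.42],0,1],
])

```text
time: 14.92
tcp_pos: [0.6103, -0.2565, 0.2438]
eef_rot: [3.134, -0.001, 1.093]
wrist_force: [0.0, -0.1, -0.4]
width: 0.0913
grasp_force: 0.0
```

```bash
python3 -c "
from p import plan
from m import *
c=snap('top','i0.png')
a=np.hstack([cv2.resize(c['image'][285:355,305:375],(400,400),interpolation=2),cv2.resize(c['image'][206:276,417:487],(400,400),interpolation=2)])
a=np.clip((a.astype(float)-120)/135,0,1)**2*255
cv2.imwrite('pics/i.png',a.astype(np.uint8)[:,:,::-1])
plan((.461,-.026,.24,90),(.461,-.026,.125,90))"
```

```text
now [ 0.6092 -0.2561  0.241 ] 62.6 w 0.0915 g 0.0 t 14.97 j6 0.06
[0.2721, -0.4748, 0.0009] -0.1522 mm 274
[0.272, -0.4754, 0.2309] -0.1522 mm 297
```

View pics/i.png

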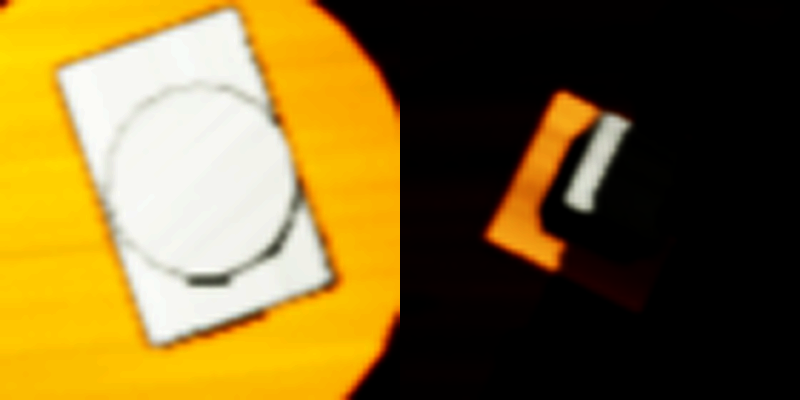

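The round jar circle is at ~(201,180) in the crop, unmoved. The square tin is on its coaster, squared up. On to the round jar.

Request:
apply_moves([
  [[0.272,-0.475,0],-0.152,1],
  [[0.272,-0.475,0],-0.152,1],
  [[0.272,-0.475,0],-0.152,1],
  [[0.272,-0.475,0],-0.152,1],
  [[0.272,-0.475,0],-0.152,1],
  [[0.272,-0.475,0],-0.152,1],
  [[0.272,-0.475,0],-0.152,1],
  [[0.272,-0.475,0.08],-0.152,1],
  [[0.272,-0.475,0.15],-0.152,1],
  [[0.272,-0.475,0.21],-0.152,1],
  [[0.272,-0.475,0.231],-0.152,1],
  [[0.272,-0.475,0.231],-0.152,0.75],
  [[0.272,-0.475,0.231],-0.152,0.7],
  [[0.272,-0.475,0.231],-0.152,0.66],
  [[0.272,-0.475,0.231],-0.152,0.63],
  [[0.272,-0.475,0.231],-0.152,0.6],
  [[0.272,-0.475,0.231],-0.152,0.5],
  [[0.272,-0.475,0.231],-0.152,0.5],
  [[0.272,-0.475,0.231],-0.152,0.5],
], force=28)

```text
time: 17.35
tcp_pos: [0.4606, -0.0259, 0.1249]
eef_rot: [3.142, -0.0, 1.57]
wrist_force: [-2.7, 0.2, 6.1]
width: 0.0555
grasp_force: 28.0
```

```bash
python3 -c "
from p import plan
plan((.461,-.026,.22,90),(.62,.298,.22,90),(.62,.298,.029,90))"
```

```text
now [ 0.4606 -0.0259  0.1249] 90.0 w 0.0555 g 28.0 t 17.35 j6 -0.08
[-0.0002, 0.0009, -0.1902] -0.0002 mm 95
[0.6479, 0.3185, -0.1902] -0.0002 mm 373
[0.6479, 0.3185, 0.1918] -0.0002 mm 374
```

Request:
apply_moves([
  [[0,0,-0.03],0,0.5],
  [[0,0,-0.09],0,0.5],
  [[0,0,-0.16],0,0.5],
  [[0.05,0.025,-0.19],0,0.5],
  [[0.12,0.059,-0.19],0,0.5],
  [[0.2,0.098,-0.19],0,0.5],
  [[0.28,0.138,-0.19],0,0.5],
  [[0.36,0.177,-0.19],0,0.5],
  [[0.44,0.216,-0.19],0,0.5],
  [[0.52,0.256,-0.19],0,0.5],
  [[0.6,0.295,-0.15],0,0.5],
  [[0.648,0.3185,-0.08],0,0.5],
  [[0.648,0.3185,0],0,0.5],
  [[0.648,0.3185,0.07],0,0.5],
  [[0.648,0.3185,0.13],0,0.5],
  [[0.648,0.3185,0.17],0,0.5],
  [[0.648,0.3185,0.19],0,0.5],
  [[0.648,0.3185,0.19],0,0.5],
  [[0.648,0.3185,0.19],0,0.5],
])

```text
time: 19.73
tcp_pos: [0.6209, 0.2983, 0.0304]
eef_rot: [3.14, -0.001, 1.57]
wrist_force: [-0.6, 0.5, -0.9]
width: 0.0552
grasp_force: 28.0
```

```bash
python3 -c "
from p import plan
from m import *
c=snap('scene','j0.png')
cv2.imwrite('pics/j.png',cv2.resize(c['image'][220:370,350:550],(800,600),interpolation=2)[:,:,::-1])
plan((.62,.298,.0235,90))"
```

```text
now [0.6209 0.2983 0.0307] 90.0 w 0.0558 g 28.0 t 19.77 j6 0.43
[-0.0007, -0.0019, 0.0143] -0.0002 mm 7
```

View pics/j.png

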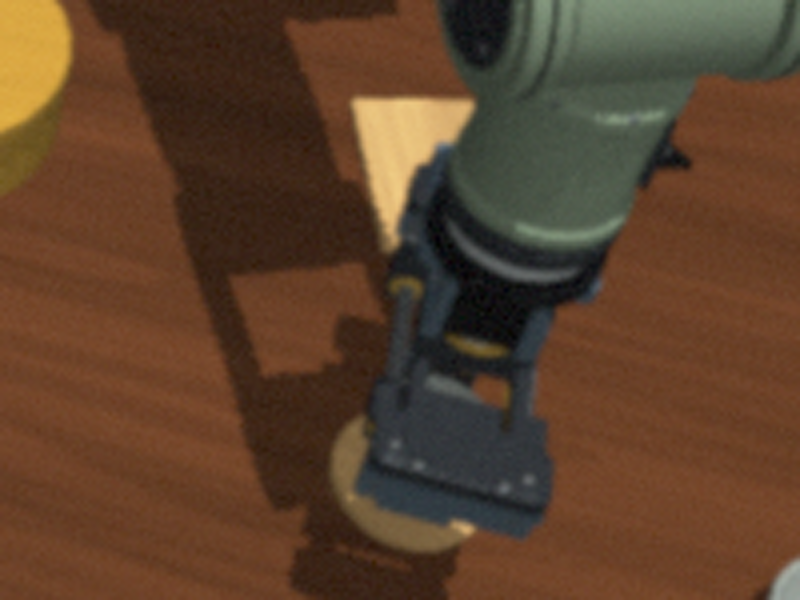

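The gripper with the round jar is over the round coaster (~(410,490)). Lower and release.

Request:
apply_moves([
  [[-0.001,-0.001,0.008],0,0.5],
  [[-0.001,-0.001,0.013],0,0.5],
  [[-0.001,-0.001,0.015],0,0.5],
  [[-0.001,-0.001,0.015],0,0.62],
  [[-0.001,-0.001,0.015],0,0.65],
  [[-0.001,-0.001,0.015],0,0.72],
  [[-0.001,-0.001,0.015],0,0.85],
  [[-0.001,-0.001,0.015],0,0.9],
  [[-0.001,-0.001,0.015],0,0.9],
  [[-0.001,-0.001,-0.03],0,0.95],
  [[-0.001,-0.001,-0.12],0,1],
  [[-0.001,-0.001,-0.23],0,1],
  [[-0.001,-0.001,-0.33],0,1],
  [[-0.001,-0.001,-0.33],0,1],
  [[-0.001,-0.001,-0.33],0,1],
])

```text
time: 21.65
tcp_pos: [0.6192, 0.2973, 0.1939]
eef_rot: [-3.141, 0.0, 1.57]
wrist_force: [0.3, 0.2, -0.8]
width: 0.0912
grasp_force: 0.0
```

```bash
python3 -c "
from p import plan
from m import *
c=snap('top','k0.png')
a=np.hstack([cv2.resize(c['image'][285:355,305:375],(400,400),interpolation=2),cv2.resize(c['image'][200:270,144:214],(400,400),interpolation=2)])
a=np.clip((a.astype(float)-120)/135,0,1)**2*255
cv2.imwrite('pics/k.png',a.astype(np.uint8)[:,:,::-1])
h=cv2.cvtColor(c['image'],cv2.COLOR_RGB2HSV); m=((h[...,1]<50)&(h[...,2]>200)).astype(np.uint8); w=np.zeros_like(m); cv2.circle(w,(340,316),45,1,-1)
k=max(cv2.findContours(m*w,0,1)[0],key=cv2.contourArea)
r=cv2.minAreaRect((onplane(c,k[:,0],.110)[:,:2]*1e3).astype(np.float32)); print('oblong',r)
plan((.4625,-.025,.2,19.4),(.4625,-.025,.0805,19.4))"
```

```text
oblong ((462.5718994140625, -24.215145111083984), (90.3439712524414, 60.37875747680664), 19.231929779052734)
now [0.6188 0.2971 0.1929] 90.0 w 0.0911 g 0.0 t 21.7 j6 0.43
[-0.6444, -0.3122, -0.0126] 0.392 mm 358
[-0.6441, -0.3116, 0.2264] 0.392 mm 375
```

View pics/k.png

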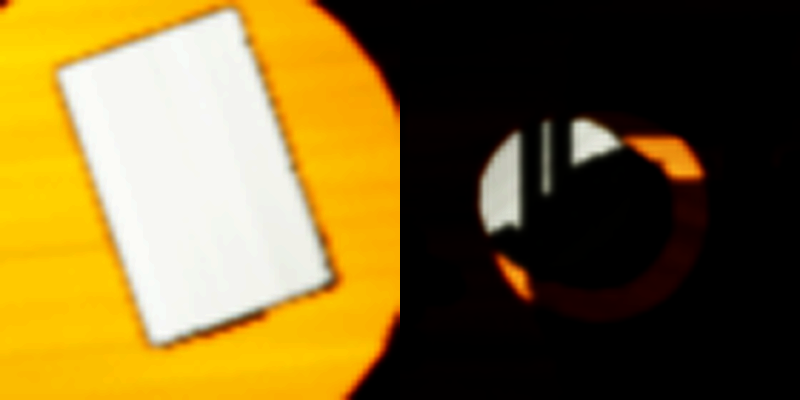

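The oblong tin is at (462.6,-24.2) mm, 19.2°. The round jar is standing on its coaster, centred once its parallax is allowed for. On to the oblong tin.

Request:
apply_moves([
  [[-0.644,-0.312,-0.013],0.392,1],
  [[-0.644,-0.312,-0.013],0.392,1],
  [[-0.644,-0.312,-0.013],0.392,1],
  [[-0.644,-0.312,-0.013],0.392,1],
  [[-0.644,-0.312,-0.013],0.392,1],
  [[-0.644,-0.312,-0.013],0.392,1],
  [[-0.644,-0.312,-0.013],0.392,1],
  [[-0.644,-0.312,-0.013],0.392,1],
  [[-0.644,-0.312,-0.013],0.392,1],
  [[-0.644,-0.312,0.08],0.392,1],
  [[-0.644,-0.312,0.15],0.392,1],
  [[-0.644,-0.312,0.2],0.392,1],
  [[-0.644,-0.312,0.226],0.392,1],
  [[-0.644,-0.312,0.226],0.392,0.8],
  [[-0.644,-0.312,0.226],0.392,0.74],
  [[-0.644,-0.312,0.226],0.392,0.7],
  [[-0.644,-0.312,0.226],0.392,0.66],
  [[-0.644,-0.312,0.226],0.392,0.6],
  [[-0.644,-0.312,0.226],0.392,0.6],
  [[-0.644,-0.312,0.226],0.392,0.6],
], force=40)

```text
time: 24.2
tcp_pos: [0.4639, -0.0242, 0.0823]
eef_rot: [3.142, -0.002, 0.338]
wrist_force: [-1.6, 1.9, 6.4]
width: 0.0616
grasp_force: 40.0
```

```bash
python3 -c "
from p import plan
plan((.4625,-.025,.16,19.3),(.4083,.2915,.16,16.45),(.4083,.2915,.03,16.45))"
```

```text
now [ 0.4639 -0.0242  0.0823] 19.4 w 0.0616 g 40.0 t 24.2 j6 1.15
[-0.0029, 0.0006, -0.1555] 0.0004 mm 78
[0.1049, -0.6325, -0.1553] 0.0163 mm 330
[0.1045, -0.6325, 0.1047] 0.0163 mm 325
```

Request:
apply_moves([
  [[0,0,-0.03],0,0.6],
  [[0,0,-0.09],0,0.6],
  [[0,0,-0.155],0,0.6],
  [[0.01,-0.06,-0.155],0.002,0.6],
  [[0.023,-0.14,-0.155],0.005,0.6],
  [[0.037,-0.22,-0.155],0.008,0.6],
  [[0.05,-0.3,-0.155],0.01,0.6],
  [[0.063,-0.38,-0.155],0.012,0.6],
  [[0.077,-0.46,-0.155],0.014,0.6],
  [[0.09,-0.54,-0.155],0.016,0.6],
  [[0.1,-0.6,-0.155],0.016,0.6],
  [[0.106,-0.632,-0.13],0.016,0.6],
  [[0.106,-0.632,-0.07],0.016,0.6],
  [[0.106,-0.632,0],0.016,0.6],
  [[0.106,-0.632,0.05],0.016,0.6],
  [[0.106,-0.632,0.08],0.016,0.6],
  [[0.106,-0.632,0.1],0.016,0.6],
  [[0.106,-0.632,0.1],0.016,0.6],
  [[0.106,-0.632,0.1],0.016,0.6],
])

```text
time: 26.58
tcp_pos: [0.4091, 0.2916, 0.0322]
eef_rot: [-3.141, -0.002, 0.288]
wrist_force: [-1.0, 0.5, -2.6]
width: 0.0614
grasp_force: 40.0
```

```bash
python3 -c "
from p import plan
from m import *
c=snap('scene','l0.png')
cv2.imwrite('pics/l.png',cv2.resize(c['image'][180:360,320:560],(800,600),interpolation=2)[:,:,::-1])
plan((.409,.2917,.026,16.45))"
```

```text
now [0.4091 0.2916 0.0322] 16.5 w 0.0616 g 40.0 t 26.62 j6 1.88
[-0.0001, -0.0001, 0.0125] 0.0004 mm 6
```

View pics/l.png

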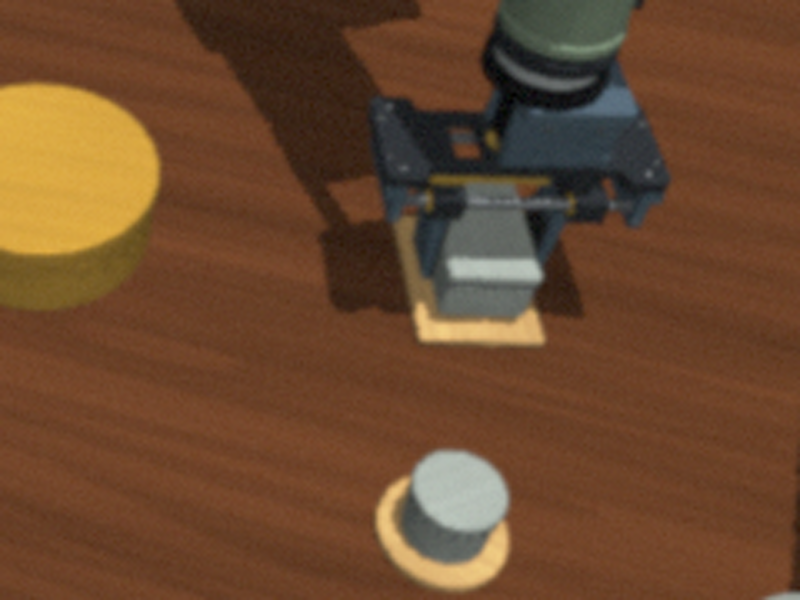

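The oblong tin is squared over its coaster (~(485,270)), and the round jar is centred on its own (~(450,530)). Lower and release.

Request:
apply_moves([
  [[0,0,0.007],0,0.6],
  [[0,0,0.011],0,0.6],
  [[0,0,0.013],0,0.6],
  [[0,0,0.013],0,0.69],
  [[0,0,0.013],0,0.72],
  [[0,0,0.013],0,0.8],
  [[0,0,0.013],0,0.95],
  [[0,0,0.013],0,0.95],
  [[0,0,0.013],0,0.95],
  [[0,0,-0.03],0,1],
  [[0,0,-0.12],0,1],
  [[0,0,-0.23],0,1],
  [[0,0,-0.35],0,1],
  [[0,0,-0.4],0,1],
  [[0,0,-0.4],0,1],
  [[0,0,-0.4],0,1],
])

```text
time: 28.62
tcp_pos: [0.4077, 0.2907, 0.23]
eef_rot: [3.141, 0.003, 0.288]
wrist_force: [-0.0, -0.0, -0.7]
width: 0.0913
grasp_force: 0.0
```

```bash
python3 -c "
from p import plan
from m import *
c=snap('scene','n0.png')
cv2.imwrite('pics/n.png',cv2.resize(c['image'][170:380,190:510],(800,525),interpolation=2)[:,:,::-1])
plan((0.128,.561,.222,167))"
```

```text
now [0.4076 0.2906 0.2296] 16.5 w 0.0913 g 0.0 t 28.68 j6 1.88
[-0.3823, -0.6774, 0.0159] -0.836 mm 389
```

View pics/n.png

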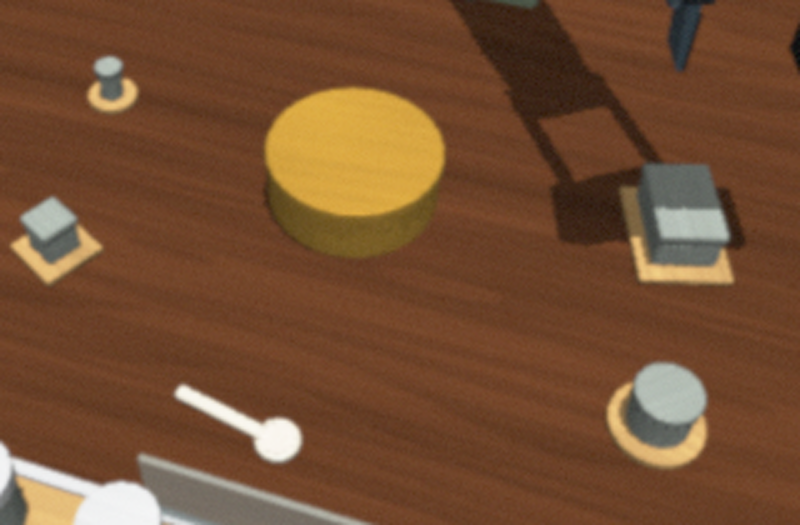

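All four containers stand centred on their coasters, with the dabba at (355,170) and the spoon at (250,425) unmoved and the arm clear.

```bash
python3 -c "
from h import *
print(ticket.finish_job())"
```

```text
the job is handed in; nothing more can be done
None
```

The job is handed in: all four containers were set on their own coasters in order, looking upright, centred and squared up in the last camera view, with the dabba and spoon left in place; the verdict itself was not shown.

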